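# Take the sample canister off the warmer and close it

### The job

Lift the steel sample canister by its hoop handle off the bench warmer and set it down gently, upright, in the shallow round dish on the bench. Then fold its handle all the way down to one side and, after that, press its lid fully home. Leave the other things on the bench where they are.

Things in the scene. Friction and masses are not known exactly. Their poses are not given: they have to be found in the camera images.
- canister: Round plain steel canister, 90 mm across, with a hinged hoop handle and a push-on lid; about 0.45 kg in all. Origin: centre of its underside; z up, its y axis runs along the handle's hinge. Its body is 74 mm high; above that a black rubber neck (80 mm across) shows under the lid until the lid is pressed home. It starts on the warmer, standing inside the collar.
- bail (a joint): Hinge of the hoop handle, rad: 0 upright over the lid, positive leaning to the canister's +x, negative to its -x, stops at +-1.6 (folded down, level beside the canister). Axis: the canister's y, 60 mm above its underside. Near upright it stays where it is left; beyond about 0.7 rad it falls over by its own weight. A sideways push of under 1 N folds it.
- bail_grip (a point): Middle of the handle's grip: a straight black bar 14 mm thick and 56 mm long, parallel to the canister's y axis, 92 mm from the hinge (152 mm above the canister's underside when upright). Steel wire legs 7 mm thick run down at 56 mm either side of the centre. Upright, the gap between the grip's underside and the raised lid is 39 mm.
- lid (a joint): How far the lid is pushed down, m: 0 fully raised, 0.010 fully home (hard stop). It starts raised (0 to 0.002), needs a push of about 8 N along the canister's axis to move, and stays where it is left.
- lid_top (a point): Centre of the top of the lid's black boss (40 mm across, 6 mm high) on the flat steel lid (89 mm across). 106 mm above the canister's underside when the lid is raised, 96 mm when home.
- warmer: White bench warmer, fixed, 150 x 150 x 56 mm, with a round collar on top. Origin: centre of its underside on the bench.
- warmer_seat (a point): Centre of the warmer's round seat, 60 mm above the bench, on which the canister stands; the collar round it has an inner diameter of 106 mm and rises 8 mm above the seat.
- dish: Shallow round metal dish, fixed to the bench, 160 mm across, 12 mm high, wall 3 mm. Origin: centre of its underside.
- dish_floor (a point): Centre of the dish's flat floor, 4 mm above the bench; the floor is about 146 mm across.
- reagent_bottle: White plastic bottle, 68 mm across, 150 mm high (bystander). Origin: centre of its underside.
- specimen_jar: Clear jar with a screw cap, 60 mm across, 70 mm high (bystander). Origin: centre of its underside.
- amber_bottle: Amber glass bottle, 60 mm across, 120 mm high (bystander). Origin: centre of its underside.
- small_pot: Small steel pot with a black knob on its lid and no hoop handle, 72 mm across, 50 mm high (bystander). Origin: centre of its underside.
- tip_box: Blue closed box of pipette tips, 85 x 120 x 55 mm (bystander). Origin: centre of its underside.
- beaker: Glass beaker, 76 mm across, 90 mm high (bystander). Origin: centre of its underside.

How it is judged:
On the way, in this order (a step that is already met when the one before it is completed fails the run):
1. the canister is lifted clear of the warmer (z of canister in the frame of warmer_seat above 0.015 m and contact force between canister and warmer below 0.1 N), for 0.1 s.
2. the canister stands upright in the dish (horizontal distance between canister and dish_floor below 0.034 m and z of canister in the frame of dish_floor below 0.004 m and angle between canister's own z axis and vertical below 0.06 rad and linear speed of canister below 0.03 m/s), for 0.2 s.
3. its handle is folded down to one side ((value of joint bail above 1.25 rad or value of joint bail below -1.25 rad)), for 0.2 s.
4. its lid is pressed fully home (value of joint lid above 0.0085 m), for 0.1 s.
At the end, for the whole second after the job is handed in: The canister stands at rest on the floor of the dish (centre within 34 mm of the dish's centre, underside within 4 mm of its floor, tilt under 0.06 rad), its handle folded down to either side (beyond 1.25 rad) and its lid pressed in at least 8.5 of 10 mm (horizontal distance between canister and dish_floor below 0.034 m and z of canister in the frame of dish_floor below 0.004 m and angle between canister's own z axis and vertical below 0.06 rad and linear speed of canister below 0.02 m/s and (value of joint bail above 1.25 rad or value of joint bail below -1.25 rad) and value of joint lid above 0.0085 m); the robot touches nothing.
It fails at once if the canister tipped by more than 0.6 rad (angle between canister's own z axis and vertical above 0.6 rad).
It fails at once if the canister dropped or thumped into the dish (faster than 0.4 m/s within 25 mm of its floor) (horizontal distance between canister and dish_floor below 0.1 m and z of canister in the frame of dish_floor below 0.025 m and linear speed of canister above 0.4 m/s).
It fails at once if a bystander moved by more than 30 mm or knocked over (distance of any of reagent_bottle, specimen_jar, amber_bottle, small_pot, tip_box, beaker from where it was at the start of the episode above 0.03 m or angle between any of reagent_bottle, specimen_jar, amber_bottle, small_pot, tip_box, beaker's own z axis and vertical above 0.5 rad).
It also fails if it takes over 54 s, if anything falls off the work surface, if the arm or the gripper's body presses on something with over 40 N, if the wrist force passes 120 N, or if a joint passes its speed limit or range.

### The arm

A 6-joint arm with a two-finger parallel gripper is mounted at the origin on the work surface. World frame = base frame: x ahead of the robot, y to its left, z up, the work surface at z = 0. Lengths are in m, angles in rad, forces in N, time in s.
With the tool pointing down it reaches from about 0.25 to 0.725 m from the base axis. Payload 4 kg.
Tool frame: the origin (TCP) lies midway between the tips of the shut fingers; the grasp point (between the pads) lies 19 mm behind it; z points along the fingers, y is the line along which they close (so a half turn about z gives the same grasp; the last joint's range is limited). The gripper opens to 85 mm and grips with 20 to 120 N. Pads are 22 mm wide; open, the fingers measure 114 mm over their backs; the gripper's body (76 mm by 85 mm) begins 54 mm behind the grasp point. The pads swing forward as they close: fully open they stand 13 mm farther back than shut.
Start: joints at [0, 0.241, 0.005, 1.335, 0, 1.571], TCP at [0.5, -0, 0.231] pointing down, gripper open.
Joint ranges: [-2.72, 2.72], [-1.05, 1.87], [-1.09, 1.28], [-1.99, 2.15], [-1.42, 1.44], [-3.14, 3.14]. Speed limits (rad/s): [2.79, 2.79, 3.14, 3.14, 3.14, 3.14].

### API

Orientations are given as a unit quaternion [x, y, z, w].
In Python, from workcell import bot gives the robot as it stands.
- The arm moves only by the tool move_arm, never from a script. Its argument "motion" is a list of rows, each an object of numbers: "x", "y", "z": the shift along the tool's x, y, z in cm; "yaw": the turn about the tool's z in degrees. A call has 1 to 20 rows; each row is the pose to reach, as a shift and turn from the pose commanded when the call began, along the tool's axes at that moment; what a row does not reach only later rows make up. A row lasts 1/8 s, in which the tool goes at most 62.5 mm and 10.7 degrees, less where a joint would pass 70% of its speed; a pose out of reach is approached as far as the arm can. A call with a gripper value outside its range is refused whole. "gripper" is the opening, from -1 (shut) to 1 (fully open), set as the call begins (left out, the last holds). The fingers move at their own pace and stop on an object; the grip force is fixed at half the most. Time passes only in rows, so rows that repeat a pose let the fingers close. It gives the time, the measured TCP pose, the force, the opening and the grip force at its end, in the units of the state.
- bot.get_obs(): the state, without advancing time (a new reading comes with each control period).
- bot.camera(name): name is "scene" or "side" or "wrist"; returns the picture (420x560x3 uint8, blue, green, red); there is no depth.
- bot.camera_model(name): a dict with "K" (3x3 intrinsics, pixels), "world_from_camera" (4x4, takes a point from camera to world coordinates). Camera axes: x right, y down, z forward; pixel columns grow to the right and rows downward; lengths in m; the calibration is good to about 2 mm. A picture is of the moment at which its call begins: read the wrist's pose just before it. camera_model takes no time and is no camera call; for the wrist camera it gives the pose at the moment of the call.
- bot.job_done(): hands the job in; it is judged then, once.
Trained networks look in the newest picture that a camera, given by its name, has taken for a name from the list of things; names that differ only in an ending like _2 or _b are one class to them, and where a whole thing is asked for, a point or a joint stands for the part that bears it (a point fixed in the world has none). Each returns a list of dicts, best first, with "score" (0 to 1); they miss things now and then, are a little off and sometimes report something else, mostly with a low value. They report only what shows in the picture. A call takes as long as a camera call.
- bot.cut_out(camera, name): "mask" (420x560 bool, what is visible of it) and "centre" ([row, column] in pixels, amid what is visible of it).
The state is a dict: "clock": time; "joint_pos": joint angles; "joint_vel": joint speeds; "tau": joint torques, N m; "eef_pos": TCP position; "tool_rot": TCP orientation; "ft_force": force on the tool from outside, world axes, zero at the start; "ft_torque": the same for the moment, N m; "grip_width": finger opening in m; "grasp_force": force on a finger pad.
Only numpy, scipy, OpenCV 4.12 (cv2) and the standard library are available. Lean on these libraries where they do the work, as an engineer would, in place of code of your own. Each camera call takes 0.05 s, during which the arm holds its last target. There are 200 camera calls.

## Working session

There is one attempt and no reset: what is moved stays moved. The work goes in short steps, Python scripts to look and compute and a tool call to move; the robot and the scene stay as the last step left them, time stands still between calls to the robot, and variables do not carry over. Pictures are saved under pics/ and viewed, at most 10 in all, crops included, and the job is handed in when it is done.

Besides the shell and the picture viewer there is one more tool, called after "Request:" as name(argument=value, ...), one argument or row to a line, values as JSON. move_arm: Moves the arm, as the interface text tells. Its arguments: {"type":"object","properties":{"motion":{"type":"array"},"gripper":{"type":"number"}},"required":["motion"]}

```bash
mkdir -p pics; cat > h.py <<'E'
import numpy as np, cv2
from workcell import bot
def snap(c):
    m=bot.camera_model(c); im=bot.camera(c); return im,m
def ray(m,rc):
    K=np.array(m["K"]);T=np.array(m["world_from_camera"])
    d=T[:3,:3]@np.linalg.solve(K,[rc[1],rc[0],1.]); return T[:3,3],d/np.linalg.norm(d)
def tri(rays):
    A=0;b=0
    for o,d in rays:
        P=np.eye(3)-np.outer(d,d);A=A+P;b=b+P@o
    p=np.linalg.solve(A,b); return p,[np.linalg.norm((np.eye(3)-np.outer(d,d))@(p-o)) for o,d in rays]
def onz(m,rc,z):
    o,d=ray(m,rc); return o+d*(z-o[2])/d[2]
def proj(m,p):
    K=np.array(m["K"]);T=np.linalg.inv(np.array(m["world_from_camera"]))
    q=K@(T[:3,:3]@p+T[:3,3]); return q[1]/q[2],q[0]/q[2]
E
python3 - <<'E'
from h import *
np.set_printoptions(precision=3,suppress=True)
ms={};ims=[]
for c in("scene","side","wrist"):
    im,m=snap(c);ms[c]=m;ims.append(im)
    print(c,np.array(m["world_from_camera"])[:3,3])
    for n in("canister","bail_grip","lid_top","dish","warmer","dish_floor"):
        r=bot.cut_out(c,n)
        for x in r[:2]:
            ys,xs=np.nonzero(x["mask"]);print(c,n,round(x["score"],2),np.round(x["centre"]),(ys.min(),ys.max(),xs.min(),xs.max()) if len(ys) else None)
    cv2.imwrite(f"pics/{c}0.png",im)
cv2.imwrite("pics/a.png",np.vstack([cv2.resize(np.hstack(ims[:2]),(800,300)),np.hstack([cv2.resize(ims[2],(400,300)),np.zeros((300,400,3),np.uint8)])]))
print(bot.get_obs())
E
```

```text
scene [1.14  0.463 1.311]
scene canister 0.8 [163. 246.] (np.int64(141), np.int64(183), np.int64(228), np.int64(263))
scene bail_grip 0.47 [144. 244.] (np.int64(141), np.int64(168), np.int64(228), np.int64(263))
scene lid_top 0.8 [154. 246.] (np.int64(143), np.int64(167), np.int64(233), np.int64(261))
scene dish 0.7 [252. 323.] (np.int64(228), np.int64(274), np.int64(298), np.int64(349))
scene warmer 0.84 [182. 251.] (np.int64(160), np.int64(207), np.int64(216), np.int64(278))
scene dish_floor 0.63 [253. 323.] (np.int64(228), np.int64(274), np.int64(298), np.int64(348))
scene dish_floor 0.21 [256. 233.] (np.int64(241), np.int64(267), np.int64(224), np.int64(244))
side [-0.086 -0.809  1.112]
side canister 0.71 [260. 312.] (np.int64(227), np.int64(286), np.int64(293), np.int64(332))
side bail_grip 0.55 [233. 310.] (np.int64(228), np.int64(240), np.int64(297), np.int64(325))
side bail_grip 0.35 [252. 310.] (np.int64(240), np.int64(267), np.int64(294), np.int64(326))
side lid_top 0.69 [250. 309.] (np.int64(240), np.int64(267), np.int64(294), np.int64(326))
side dish 0.83 [215. 250.] (np.
[... 668 characters left out ...]
nt64(0), np.int64(98), np.int64(214), np.int64(390))
wrist warmer 0.88 [319. 261.] (np.int64(281), np.int64(373), np.int64(189), np.int64(338))
wrist dish_floor 0.88 [ 41. 301.] (np.int64(0), np.int64(100), np.int64(214), np.int64(391))
{'clock': 1.05, 'joint_pos': array([-0.   ,  0.241,  0.005,  1.335, -0.   ,  1.571]), 'joint_vel': array([-0.   ,  0.   , -0.001,  0.   ,  0.001,  0.001]), 'tau': array([ -0.001, -37.222,  25.27 ,   0.001,  -0.   ,  -0.   ]), 'eef_pos': array([ 0.5  , -0.   ,  0.231]), 'tool_rot': array([0.707, 0.707, 0.   , 0.   ]), 'ft_force': array([-0.129, -0.089, -0.511]), 'ft_torque': array([-0.002, -0.021, -0.005]), 'grasp_force': 0.0, 'grip_width': 0.0854973005657649}
```

View pics/a.png

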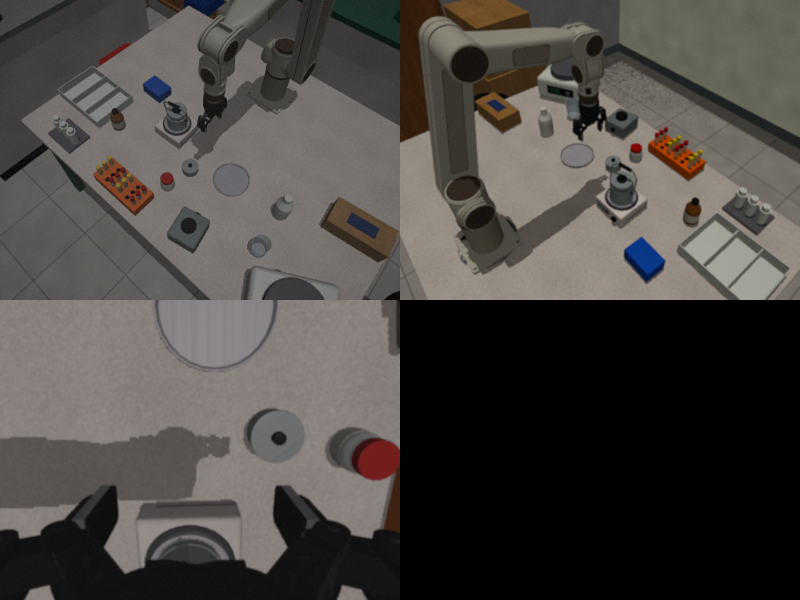

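The composite shows the canister on the white warmer (scene ≈(246,163), side ≈(312,260) col,row), and the dish at scene (323,252), side (250,217). The small pot and the jar stand nearby. Next I triangulate and look closer.

```bash
python3 - <<'E'
from h import *
np.set_printoptions(precision=3,suppress=True)
R={}
w={}
for c in("scene","side"):
    im,m=snap(c);w[c]=(im,m)
    for n in("bail_grip","lid_top","dish_floor","warmer","small_pot","specimen_jar","reagent_bottle","amber_bottle","tip_box","beaker"):
        for x in bot.cut_out(c,n)[:1]: R.setdefault(n,[]).append((c,x["centre"],ray(m,x["centre"]),x["score"]))
for n,v in R.items():
    print(n,[ (a,round(s,2)) for a,_,_,s in v],*( tri([r for _,_,r,_ in v]) if len(v)>1 else ("",)), [onz(w[a][1],ce,0.03) for a,ce,_,_ in v])
a=cv2.resize(w["scene"][0][130:220,205:295],(400,400),interpolation=3);b=cv2.resize(w["side"][0][220:320,265:365],(400,400),interpolation=3)
cv2.imwrite("pics/b.png",np.hstack([a,b]))
E
```

```text
bail_grip [('scene', 0.55), ('side', 0.62)] [ 0.5   -0.193  0.211] [np.float64(0.0008187145468905797), np.float64(0.0008187145468904867)] [array([ 0.395, -0.301,  0.03 ]), array([ 0.617, -0.069,  0.03 ])]
lid_top [('scene', 0.84), ('side', 0.76)] [ 0.49  -0.197  0.16 ] [np.float64(0.002369413304813311), np.float64(0.0023694133048134058)] [array([ 0.419, -0.273,  0.03 ]), array([ 0.567, -0.111,  0.03 ])]
dish_floor [('scene', 0.55), ('side', 0.74)] [0.526 0.155 0.004] [np.float64(0.0018530330966090092), np.float64(0.0018530330966091747)] [array([0.537, 0.163, 0.03 ]), array([0.513, 0.131, 0.03 ])]
warmer [('scene', 0.71), ('side', 0.79)] [ 0.444 -0.246  0.077] [np.float64(0.0023684698558297424), np.float64(0.0023684698558296613)] [array([ 0.42 , -0.274,  0.03 ]), array([ 0.466, -0.219,  0.03 ])]
small_pot [('scene', 0.6), ('side', 0.68)] [ 0.608 -0.005  0.019] [np.float64(0.0020243274693054593), np.float64(0.0020243274693055695)] [array([ 0.614, -0.002,  0.03 ]), array([ 0.599, -0.012,  0.03 ])]
specimen_jar [('scene', 0.81), ('side', 0.6)] [ 0.738 -0.034  0.028] [np.float64(0.0056346
[... 218 characters left out ...]
8), np.float64(0.001852318306435549)] [array([0.502, 0.391, 0.03 ]), array([0.534, 0.432, 0.03 ])]
amber_bottle [('scene', 0.69), ('side', 0.79)] [ 0.668 -0.412  0.035] [np.float64(0.0011381583987433263), np.float64(0.0011381583987433368)] [array([ 0.665, -0.415,  0.03 ]), array([ 0.672, -0.411,  0.03 ])]
tip_box [('scene', 0.81), ('side', 0.68)] [ 0.473 -0.262  0.229] [np.float64(0.037415155658347805), np.float64(0.037415155658347896)] [array([ 0.383, -0.425,  0.03 ]), array([ 0.564, -0.108,  0.03 ])]
beaker [('scene', 0.81), ('side', 0.95)] [0.694 0.413 0.046] [np.float64(0.0008936377936307643), np.float64(0.0008936377936312017)] [array([0.689, 0.412, 0.03 ]), array([0.706, 0.432, 0.03 ])]
```

View pics/b.png

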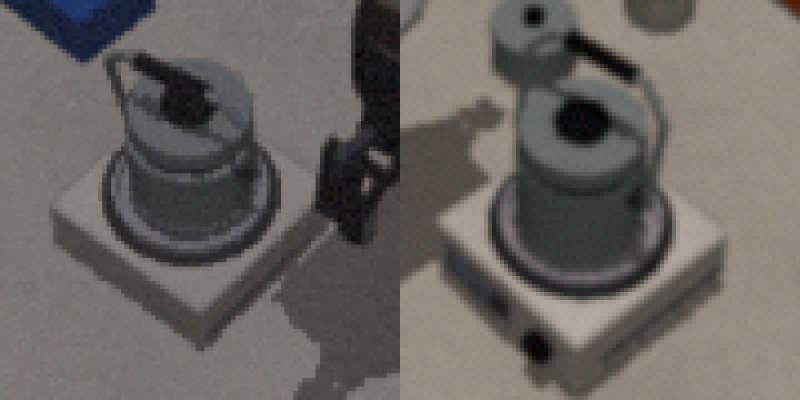

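The grip bar is visible in both views: scene ends near (236,143) and (251,150), side ends near (307,229) and (324,239). The hoop leans a little. Now I move above it for a wrist-camera measurement.

Request:
move_arm(
  motion=[
    {"x": -4, "z": -4},
    {"x": -9, "z": -8},
    {"x": -14, "z": -8},
    {"x": -19, "z": -8},
    {"x": -23, "z": -8},
    {"x": -23, "z": -8},
    {"x": -23, "z": -8},
  ],
)

```text
invalid input at $.motion[0]: expected keys x, y, z, yaw
```

```bash
python3 - <<'E'
from h import *
np.set_printoptions(precision=3,suppress=True)
ms={c:bot.camera_model(c) for c in("scene","side")}
for s,d in(((143.5,235.8),(238.75,324.25)),((150.3,251.2),(229.5,306.75))):
    print(tri([ray(ms["scene"],s),ray(ms["side"],d)]))
im,m=snap("wrist");print(np.array(m["world_from_camera"]),bot.get_obs()["eef_pos"],bot.get_obs()["clock"])
for n in("bail_grip","lid_top","warmer","canister","dish"):
    for x in bot.cut_out("wrist",n)[:2]:
        ys,xs=np.nonzero(x["mask"]);print(n,round(x["score"],2),np.round(x["centre"]),(ys.min(),ys.max(),xs.min(),xs.max()),onz(m,x["centre"],{"bail_grip":.212,"lid_top":.166}.get(n,.06)))
cv2.imwrite("pics/c.png",im)
E
```

```text
(array([ 0.517, -0.22 ,  0.21 ]), [np.float64(0.001449898143275309), np.float64(0.001449898143275373)])
(array([ 0.505, -0.167,  0.211]), [np.float64(0.0002313355631490846), np.float64(0.00023133556314891332)])
[[ 1.    -0.    -0.001  0.5  ]
 [-0.001 -0.965 -0.262  0.067]
 [-0.     0.262 -0.965  0.374]
 [ 0.     0.     0.     1.   ]] [0.5   0.    0.231] 2.2
warmer 0.74 [319. 262.] (np.int64(281), np.int64(374), np.int64(190), np.int64(338)) [ 0.489 -0.135  0.06 ]
canister 0.7 [355. 266.] (np.int64(336), np.int64(369), np.int64(225), np.int64(306)) [ 0.492 -0.176  0.06 ]
dish 0.86 [ 38. 302.] (np.int64(0), np.int64(99), np.int64(215), np.int64(390)) [0.522 0.119 0.06 ]
dish 0.23 [318. 263.] (np.int64(281), np.int64(374), np.int64(189), np.int64(338)) [ 0.49  -0.133  0.06 ]
```

View pics/c.png

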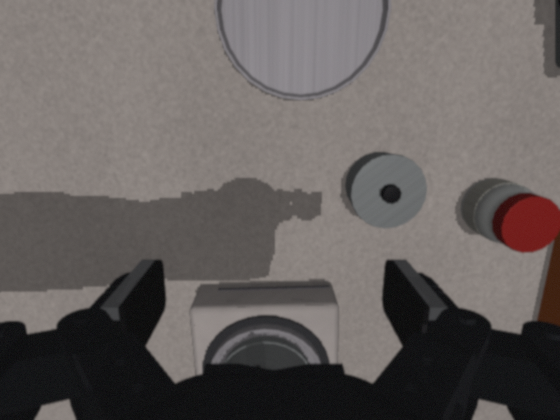

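The move was refused because every row needs all four keys. The wrist still sees only the warmer's edge, at the bottom of the picture near (265,300). I retry.

Request:
move_arm(
  motion=[
    {"x": -4, "y": 0, "z": -4, "yaw": 0},
    {"x": -9, "y": 0, "z": -9, "yaw": 0},
    {"x": -14, "y": 0, "z": -9, "yaw": 0},
    {"x": -16, "y": 0, "z": -9, "yaw": 0},
    {"x": -16, "y": 0, "z": -9, "yaw": 0},
    {"x": -16, "y": 0, "z": -9, "yaw": 0},
  ],
)

```text
clock: 3.2
eef_pos: [0.4997, -0.159, 0.3206]
tool_rot: [0.707, 0.707, -0.0, -0.001]
ft_force: [0.9, 0.6, -0.8]
grip_width: 0.0854
grasp_force: 0.0
```

```bash
python3 - <<'E'
from h import *
np.set_printoptions(precision=3,suppress=True)
im,m=snap("wrist");print(np.array(m["world_from_camera"])[:3,3],bot.get_obs()["eef_pos"],bot.get_obs()["clock"])
for n in("bail_grip","lid_top","warmer","canister"):
    for x in bot.cut_out("wrist",n)[:2]:
        ys,xs=np.nonzero(x["mask"]);r=cv2.minAreaRect(np.c_[xs,ys].astype(np.float32));print(n,round(x["score"],2),np.round(x["centre"]),(ys.min(),ys.max(),xs.min(),xs.max()),onz(m,x["centre"],{"bail_grip":.212,"lid_top":.166}.get(n,.06)),r)
cv2.imwrite("pics/d.png",im)
E
```

```text
[ 0.5   -0.093  0.463] [ 0.5   -0.159  0.321] 3.25
lid_top 0.85 [224. 256.] (np.int64(175), np.int64(273), np.int64(216), np.int64(315)) [ 0.484 -0.191  0.166] ((264.5287170410156, 223.58714294433594), (97.14222717285156, 98.87770080566406), 57.7243537902832)
warmer 0.79 [161. 270.] (np.int64(130), np.int64(261), np.int64(199), np.int64(332)) [ 0.495 -0.152  0.06 ] ((265.8582458496094, 195.64283752441406), (128.1393585205078, 135.7665252685547), 88.23760986328125)
canister 0.9 [223. 267.] (np.int64(157), np.int64(302), np.int64(215), np.int64(314)) [ 0.492 -0.224  0.06 ] ((264.6470642089844, 226.91177368164062), (99.19706726074219, 132.4244384765625), 14.03624439239502)
canister 0.28 [163. 270.] (np.int64(130), np.int64(261), np.int64(198), np.int64(332)) [ 0.495 -0.154  0.06 ] ((265.52069091796875, 195.3843994140625), (130.22291564941406, 133.9040069580078), 89.37040710449219)
```

View pics/d.png

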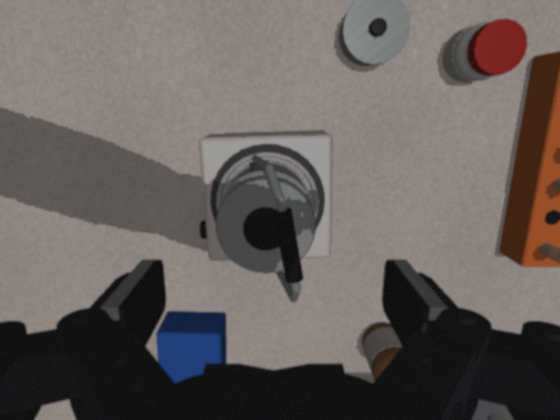

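The wrist view shows the bar from about (285,210) to (297,281) (col,row) and the boss centre near (265,228). The hoop leans slightly towards +x of the boss.

```bash
python3 - <<'E'
from h import *
np.set_printoptions(precision=4,suppress=True)
w,s,d=[bot.camera_model(c) for c in("wrist","scene","side")]
for a,b,c in(((281,297),(143.5,235.8),(238.75,324.25)),((210,285),(150.3,251.2),(229.5,306.75))):
    print(tri([ray(w,a),ray(s,b),ray(d,c)]),tri([ray(w,a),ray(d,c)])[0], onz(w,a,.210))
print("boss",onz(w,(228,265),.166), tri([ray(w,(228,265)),ray(s,(130+102/4.44,205+186/4.44)),ray(d,(220+122/4,265+182/4))]))
E
```

```text
(array([ 0.5173, -0.2204,  0.2107]), [np.float64(0.0011589089565965502), np.float64(0.0020371982957235733), np.float64(0.0009725937873267659)]) [ 0.5177 -0.2214  0.2111] [ 0.5178 -0.222   0.21  ]
(array([ 0.5063, -0.1659,  0.2108]), [np.float64(0.0019088802242020273), np.float64(0.0014333412863562313), np.float64(0.001015874769109756)]) [ 0.5075 -0.1654  0.2085] [ 0.5081 -0.1654  0.21  ]
boss [ 0.4924 -0.1943  0.166 ] (array([ 0.4928, -0.1967,  0.1616]), [np.float64(0.0010258348227280443), np.float64(0.000630762164499658), np.float64(0.00044961933782163645)])
```

Grip centre ≈(0.512,-0.193,0.2105). The bar sits 10.5° off the y axis and the hoop leans 0.21 rad, with the body axis at (0.493,-0.196). I'll descend wide open over the upright position, so closing the fingers brings the hoop upright.

Request:
move_arm(
  motion=[
    {"x": -2, "y": -0.4, "z": 2, "yaw": -6},
    {"x": -3.7, "y": -0.7, "z": 5, "yaw": -10.5},
    {"x": -3.7, "y": -0.7, "z": 8, "yaw": -10.5},
    {"x": -3.7, "y": -0.7, "z": 11, "yaw": -10.5},
    {"x": -3.7, "y": -0.7, "z": 12.7, "yaw": -10.5},
    {"x": -3.7, "y": -0.7, "z": 12.7, "yaw": -10.5},
  ],
  gripper=1,
)

```text
clock: 4.2
eef_pos: [0.492, -0.1961, 0.1929]
tool_rot: [0.639, 0.769, -0.001, -0.002]
ft_force: [-0.1, -0.6, -0.4]
grip_width: 0.0855
grasp_force: 0.0
```

Request:
move_arm(
  motion=[
    {"x": 0, "y": 0, "z": 0, "yaw": 0},
    {"x": 0, "y": 0, "z": 0, "yaw": 0},
    {"x": 0, "y": 0, "z": 0, "yaw": 0},
    {"x": 0, "y": 0, "z": 0, "yaw": 0},
    {"x": 0, "y": 0, "z": 0, "yaw": 0},
    {"x": 0, "y": 0, "z": 0, "yaw": 0},
    {"x": 0, "y": 0, "z": 0, "yaw": 0},
    {"x": 0, "y": 0, "z": 0, "yaw": 0},
  ],
  gripper=-1,
)

```text
clock: 5.2
eef_pos: [0.4934, -0.1971, 0.195]
tool_rot: [0.639, 0.769, 0.0, 0.001]
ft_force: [-0.3, 0.6, 5.8]
grip_width: 0.0119
grasp_force: 58.6
```

Request:
move_arm(
  motion=[
    {"x": 0, "y": 0, "z": -0.5, "yaw": 0},
    {"x": 0, "y": 0, "z": -1.2, "yaw": 0},
    {"x": 0, "y": 0, "z": -2.2, "yaw": 0},
    {"x": 0, "y": 0, "z": -3.5, "yaw": 0},
    {"x": 0, "y": 0, "z": -4.5, "yaw": 0},
    {"x": 0, "y": 0, "z": -5, "yaw": 0},
    {"x": 0, "y": 0, "z": -5, "yaw": 0},
    {"x": 0, "y": 0, "z": -5, "yaw": 0},
  ],
)

```text
clock: 6.2
eef_pos: [0.4927, -0.1969, 0.2439]
tool_rot: [0.639, 0.769, -0.0, -0.0]
ft_force: [0.2, -0.3, -4.0]
grip_width: 0.0119
grasp_force: 58.6
```

```bash
python3 - <<'E'
from h import *
np.set_printoptions(precision=3,suppress=True)
R={};ims=[]
for c in("scene","side"):
    im,m=snap(c)
    for n in("bail_grip","lid_top","dish_floor"):
        for x in bot.cut_out(c,n)[:1]:
            R.setdefault(n,[]).append(ray(m,x["centre"]))
            if n=="lid_top":p=np.array(x["centre"]).astype(int)
    ims.append(cv2.resize(im[max(0,p[0]-50):p[0]+50,p[1]-50:p[1]+50],(400,400),interpolation=3))
for n,v in R.items():
    if len(v)>1: print(n,*tri(v))
cv2.imwrite("pics/e.png",np.hstack(ims));o=bot.get_obs();print(o["ft_force"],o["clock"],o["eef_pos"])
E
```

```text
bail_grip [ 0.489 -0.198  0.247] [np.float64(0.019532981760317612), np.float64(0.019532981760317633)]
lid_top [ 0.486 -0.257  0.246] [np.float64(0.039756684625185494), np.float64(0.03975668462518559)]
dish_floor [0.524 0.158 0.002] [np.float64(0.007348283846880615), np.float64(0.007348283846880421)]
[-1.104  0.169 -4.878] 6.6 [ 0.493 -0.197  0.244]
```

View pics/e.png

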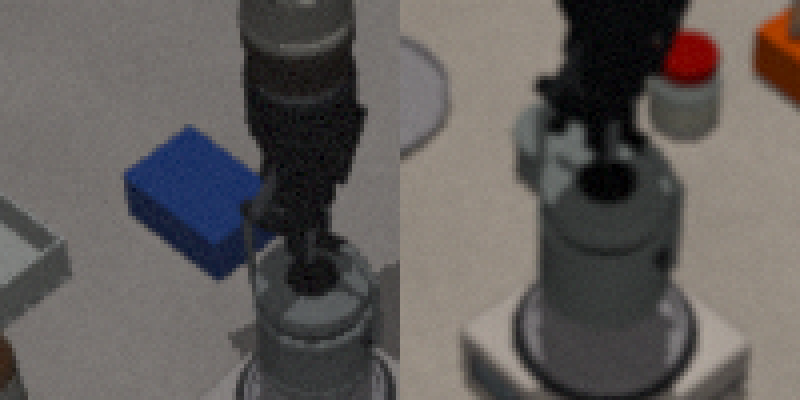

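The canister hangs upright and clear of the warmer (≈4.5 N). Now I carry it to the dish at (0.525,0.156).

Request:
move_arm(
  motion=[
    {"x": 0.5, "y": 0.1, "z": -1, "yaw": 0},
    {"x": 1.7, "y": 0.5, "z": -1, "yaw": 0},
    {"x": 3.7, "y": 1.0, "z": -1, "yaw": 0},
    {"x": 6.5, "y": 1.8, "z": -1, "yaw": 0},
    {"x": 9.5, "y": 2.7, "z": -1, "yaw": 0},
    {"x": 12.8, "y": 3.6, "z": -1, "yaw": 0},
    {"x": 16.2, "y": 4.5, "z": -1, "yaw": 0},
    {"x": 19.6, "y": 5.5, "z": -1, "yaw": 0},
    {"x": 23, "y": 6.5, "z": -1, "yaw": 0},
    {"x": 26.2, "y": 7.4, "z": -1, "yaw": 0},
    {"x": 29, "y": 8.1, "z": -1, "yaw": 0},
    {"x": 31.2, "y": 8.8, "z": -1, "yaw": 0},
    {"x": 32.8, "y": 9.2, "z": -1, "yaw": 0},
    {"x": 33.7, "y": 9.5, "z": -1, "yaw": 0},
    {"x": 34.1, "y": 9.6, "z": -1, "yaw": 0},
    {"x": 34.1, "y": 9.6, "z": 0, "yaw": 0},
    {"x": 34.1, "y": 9.6, "z": 2, "yaw": 0},
    {"x": 34.1, "y": 9.6, "z": 4, "yaw": 0},
    {"x": 34.1, "y": 9.6, "z": 5, "yaw": 0},
    {"x": 34.1, "y": 9.6, "z": 5, "yaw": 0},
  ],
)

```text
clock: 9.1
eef_pos: [0.5246, 0.1551, 0.1933]
tool_rot: [0.64, 0.769, -0.001, -0.001]
ft_force: [-0.2, 0.0, -4.0]
grip_width: 0.012
grasp_force: 58.5
```

```bash
python3 - <<'E'
from h import *
np.set_printoptions(precision=3,suppress=True)
ims=[]
q=[]
for c in("scene","side"):
    im,m=snap(c)
    r=bot.cut_out(c,"dish_floor")[:1]
    for x in r: q.append(ray(m,x["centre"]))
    p=np.round(proj(m,np.array([.525,.156,.05]))).astype(int)
    ims.append(cv2.resize(im[max(0,p[0]-50):p[0]+50,p[1]-50:p[1]+50],(400,400),interpolation=3))
cv2.imwrite("pics/f.png",np.hstack(ims));o=bot.get_obs();print(o["ft_force"],o["clock"],o["eef_pos"])
E
```

```text
[ 0.602  0.105 -3.5  ] 9.3 [0.526 0.156 0.195]
```

View pics/f.png

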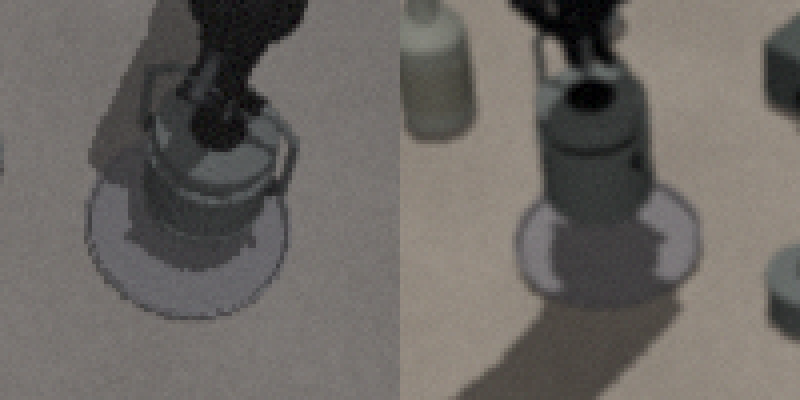

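The canister hangs upright above the dish, with its shadow on the dish floor. I lower it slowly.

Request:
move_arm(
  motion=[
    {"x": 0, "y": 0, "z": 1.2, "yaw": 0},
    {"x": 0, "y": 0, "z": 2.6, "yaw": 0},
    {"x": 0, "y": 0, "z": 3.8, "yaw": 0},
    {"x": 0, "y": 0, "z": 4.4, "yaw": 0},
    {"x": 0, "y": 0, "z": 4.7, "yaw": 0},
    {"x": 0, "y": 0, "z": 5.0, "yaw": 0},
    {"x": 0, "y": 0, "z": 5.2, "yaw": 0},
    {"x": 0, "y": 0, "z": 5.3, "yaw": 0},
    {"x": 0, "y": 0, "z": 5.3, "yaw": 0},
    {"x": 0, "y": 0, "z": 5.3, "yaw": 0},
  ],
)

```text
clock: 10.55
eef_pos: [0.5254, 0.1558, 0.1415]
tool_rot: [0.639, 0.769, 0.0, 0.0]
ft_force: [0.0, 0.1, -4.1]
grip_width: 0.0121
grasp_force: 58.6
```

Request:
move_arm(
  motion=[
    {"x": 0, "y": 0, "z": 0.15, "yaw": 0},
    {"x": 0, "y": 0, "z": 0.25, "yaw": 0},
    {"x": 0, "y": 0, "z": 0.3, "yaw": 0},
    {"x": 0, "y": 0, "z": 0.3, "yaw": 0},
    {"x": 0, "y": 0, "z": 0.3, "yaw": 0},
  ],
)

```text
clock: 11.18
eef_pos: [0.5256, 0.1558, 0.139]
tool_rot: [0.639, 0.769, 0.0, 0.0]
ft_force: [-1.9, -1.6, 3.4]
grip_width: 0.0118
grasp_force: 59.3
```

It stands on the dish floor: the force has turned to +3.4 N. I release it, then push the bar over towards +n (tool +y) with the trailing finger.

Request:
move_arm(
  motion=[
    {"x": 0, "y": 0, "z": 0, "yaw": 0},
    {"x": 0, "y": 0, "z": 0, "yaw": 0},
    {"x": 0, "y": 0, "z": 0, "yaw": 0},
    {"x": 0, "y": 0, "z": 0, "yaw": 0},
    {"x": 0, "y": 0, "z": 0, "yaw": 0},
    {"x": 0, "y": 0, "z": 0, "yaw": 0},
    {"x": 0, "y": 0, "z": 0, "yaw": 0},
    {"x": 0, "y": 0, "z": 0, "yaw": 0},
  ],
  gripper=1,
)

```text
clock: 12.18
eef_pos: [0.5253, 0.1558, 0.1383]
tool_rot: [0.639, 0.769, 0.0, -0.0]
ft_force: [0.3, 0.2, 0.1]
grip_width: 0.0853
grasp_force: 0.0
```

Request:
move_arm(
  motion=[
    {"x": 0, "y": 1, "z": 1, "yaw": 0},
    {"x": 0, "y": 2, "z": 2, "yaw": 0},
    {"x": 0, "y": 3, "z": 2.6, "yaw": 0},
    {"x": 0, "y": 4, "z": 2.6, "yaw": 0},
    {"x": 0, "y": 5, "z": 2.6, "yaw": 0},
    {"x": 0, "y": 6, "z": 2.6, "yaw": 0},
    {"x": 0, "y": 7, "z": 2.6, "yaw": 0},
    {"x": 0, "y": 8, "z": 2.6, "yaw": 0},
    {"x": 0, "y": 9, "z": 2.6, "yaw": 0},
    {"x": 0, "y": 10, "z": 2.6, "yaw": 0},
    {"x": 0, "y": 11, "z": 2.6, "yaw": 0},
    {"x": 0, "y": 12, "z": 2.6, "yaw": 0},
    {"x": 0, "y": 12.5, "z": 2.6, "yaw": 0},
    {"x": 0, "y": 12.5, "z": 2.6, "yaw": 0},
    {"x": 0, "y": 12.5, "z": -1, "yaw": 0},
    {"x": 0, "y": 12.5, "z": -5, "yaw": 0},
    {"x": 0, "y": 11, "z": -9, "yaw": 0},
    {"x": 0, "y": 8, "z": -10, "yaw": 0},
    {"x": 0, "y": 8, "z": -10, "yaw": 0},
  ],
)

```text
clock: 14.55
eef_pos: [0.6028, 0.1703, 0.2407]
tool_rot: [0.639, 0.769, 0.001, 0.001]
ft_force: [-0.5, 1.3, -0.2]
grip_width: 0.0851
grasp_force: 0.0
```

```bash
python3 - <<'E'
from h import *
np.set_printoptions(precision=3,suppress=True)
ims=[];R={}
for c in("scene","side"):
    im,m=snap(c)
    for n in("bail_grip","lid_top","dish_floor"):
        for x in bot.cut_out(c,n)[:1]:
            print(c,n,np.round(x["centre"]),round(x["score"],2));R.setdefault(n,[]).append(ray(m,x["centre"]))
    p=np.round(proj(m,np.array([.525,.156,.05]))).astype(int)
    ims.append(cv2.resize(im[max(0,p[0]-50):p[0]+50,p[1]-50:p[1]+50],(400,400),interpolation=3))
for n,v in R.items():
    if len(v)>1: print(n,*tri(v))
cv2.imwrite("pics/g.png",np.hstack(ims));o=bot.get_obs();print(o["ft_force"],o["clock"],o["eef_pos"])
E
```

```text
scene bail_grip [264. 320.] 0.74
scene lid_top [238. 331.] 0.7
scene dish_floor [265. 327.] 0.93
side bail_grip [190. 261.] 0.51
side lid_top [196. 245.] 0.7
side dish_floor [227. 253.] 0.87
bail_grip [0.6   0.18  0.065] [np.float64(0.007119135577484767), np.float64(0.0071191355774846915)]
lid_top [0.525 0.16  0.095] [np.float64(0.0029890951389308566), np.float64(0.0029890951389310327)]
dish_floor [ 0.538  0.167 -0.059] [np.float64(0.013513189847851622), np.float64(0.013513189847851522)]
[ 0.143 -0.301 -0.463] 14.95 [0.604 0.17  0.237]
```

View pics/g.png

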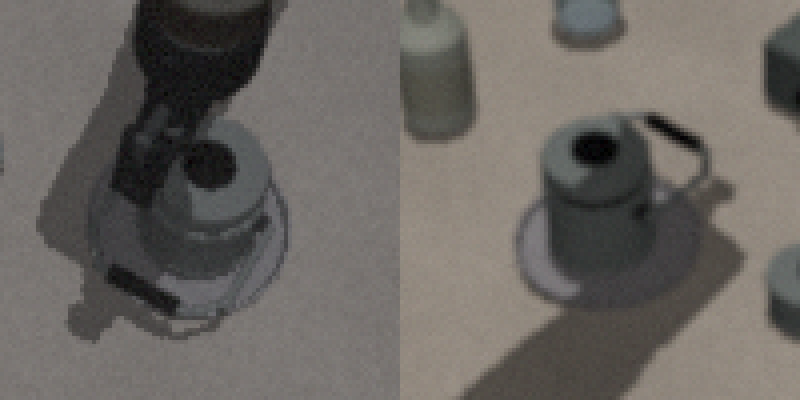

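The handle is folded down towards +x, with the bar at about (0.60,0.18,0.065) beside the canister. The boss is at ≈(0.525,0.158). I shut the fingers and press.

Request:
move_arm(
  motion=[
    {"x": 0, "y": -2, "z": 0, "yaw": 0},
    {"x": 0, "y": -5, "z": 0, "yaw": 0},
    {"x": 0.2, "y": -8, "z": 0, "yaw": 0},
    {"x": 0.2, "y": -8, "z": 2, "yaw": 0},
    {"x": 0.2, "y": -8, "z": 5, "yaw": 0},
    {"x": 0.2, "y": -8, "z": 8, "yaw": 0},
    {"x": 0.2, "y": -8, "z": 10.5, "yaw": 0},
    {"x": 0.2, "y": -8, "z": 12, "yaw": 0},
    {"x": 0.2, "y": -8, "z": 12.6, "yaw": 0},
    {"x": 0.2, "y": -8, "z": 12.9, "yaw": 0},
    {"x": 0.2, "y": -8, "z": 13.2, "yaw": 0},
    {"x": 0.2, "y": -8, "z": 13.5, "yaw": 0},
    {"x": 0.2, "y": -8, "z": 13.8, "yaw": 0},
    {"x": 0.2, "y": -8, "z": 13.8, "yaw": 0},
    {"x": 0.2, "y": -8, "z": 13.8, "yaw": 0},
  ],
  gripper=-1,
)

```text
clock: 16.82
eef_pos: [0.5254, 0.1579, 0.1022]
tool_rot: [0.639, 0.769, 0.001, 0.001]
ft_force: [-2.7, -0.8, 6.1]
grip_width: 0.0002
grasp_force: 2.9
```

Request:
move_arm(
  motion=[
    {"x": 0, "y": 0, "z": 0.2, "yaw": 0},
    {"x": 0, "y": 0, "z": 0.4, "yaw": 0},
    {"x": 0, "y": 0, "z": 0.5, "yaw": 0},
    {"x": 0, "y": 0, "z": 0.5, "yaw": 0},
    {"x": 0, "y": 0, "z": 0.5, "yaw": 0},
  ],
)

```text
clock: 17.45
eef_pos: [0.5257, 0.158, 0.1]
tool_rot: [0.639, 0.769, 0.002, 0.001]
ft_force: [-7.4, -2.2, 20.0]
grip_width: -0.0001
grasp_force: 10.3
```

20 N at z=0.100 means the lid is on its hard stop. I retreat and check.

Request:
move_arm(
  motion=[
    {"x": 0, "y": 0, "z": -0.5, "yaw": 0},
    {"x": 0, "y": 0, "z": -2, "yaw": 0},
    {"x": 0, "y": 0, "z": -6, "yaw": 0},
    {"x": 0, "y": 0, "z": -11, "yaw": 0},
    {"x": -3, "y": -5, "z": -15, "yaw": 0},
    {"x": -6, "y": -8, "z": -15, "yaw": 0},
    {"x": -6, "y": -8, "z": -15, "yaw": 0},
  ],
)

```text
clock: 18.32
eef_pos: [0.4561, 0.0826, 0.2473]
tool_rot: [0.641, 0.768, 0.001, 0.001]
ft_force: [0.7, 0.3, -0.1]
grip_width: -0.0003
grasp_force: 0.0
```

```bash
python3 - <<'E'
from h import *
np.set_printoptions(precision=3,suppress=True)
ims=[];R={}
for c in("scene","side"):
    im,m=snap(c)
    for n in("bail_grip","lid_top"):
        for x in bot.cut_out(c,n)[:1]: R.setdefault(n,[]).append(ray(m,x["centre"]))
    p=np.round(proj(m,np.array([.525,.156,.05]))).astype(int)
    ims.append(cv2.resize(im[max(0,p[0]-50):p[0]+50,p[1]-50:p[1]+50],(400,400),interpolation=3))
for n,v in R.items():
    if len(v)>1: print(n,*tri(v))
cv2.imwrite("pics/i.png",np.hstack(ims));o=bot.get_obs();print(o["ft_force"],o["clock"],o["eef_pos"])
E
```

```text
bail_grip [0.604 0.167 0.073] [np.float64(0.002448163818326019), np.float64(0.002448163818325904)]
lid_top [0.515 0.147 0.072] [np.float64(0.0037149547092102473), np.float64(0.003714954709210182)]
[-0.521 -0.414 -0.452] 18.625 [0.458 0.085 0.245]
```

View pics/i.png

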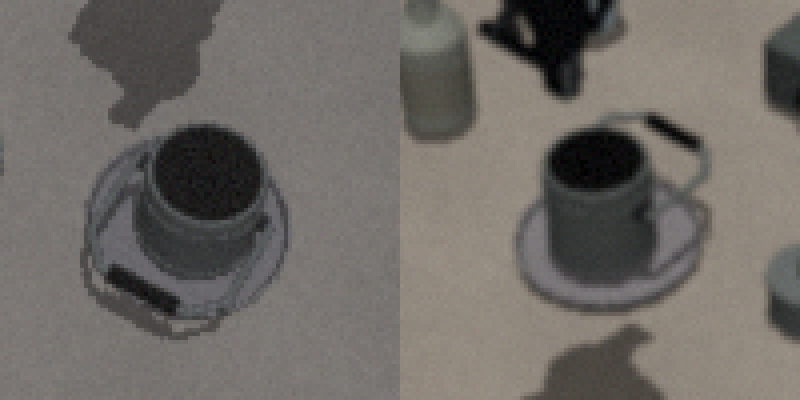

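This is not what I expected. The handle is still folded and the canister is upright in the dish, but the top is now a plain black disc at about body height, and I can't see the steel lid or its boss. I won't hand in until I know where the lid is, so I look at all three views.

```bash
python3 - <<'E'
from h import *
np.set_printoptions(precision=3,suppress=True)
ims={}
for c in("scene","side","wrist"):
    im,m=snap(c);ims[c]=im;cv2.imwrite(f"pics/{c}_end.png",im)
    for n in("lid_top","canister","dish"):
        for x in bot.cut_out(c,n)[:2]:
            ys,xs=np.nonzero(x["mask"]);print(c,n,round(x["score"],2),np.round(x["centre"]),(ys.min(),ys.max(),xs.min(),xs.max()))
a=cv2.resize(ims["scene"][130:330,200:467],(400,300),interpolation=3);b=cv2.resize(ims["side"][120:320,160:427],(400,300),interpolation=3)
w=cv2.resize(ims["wrist"],(400,300));s=cv2.resize(ims["scene"],(400,300))
cv2.imwrite("pics/j.png",np.vstack([np.hstack([a,b]),np.hstack([w,s])]));print(bot.get_obs()["ft_force"],bot.get_obs()["clock"])
E
```

```text
scene lid_top 0.86 [236. 326.] (np.int64(232), np.int64(253), np.int64(313), np.int64(339))
scene canister 0.6 [249. 325.] (np.int64(225), np.int64(273), np.int64(299), np.int64(344))
scene dish 0.69 [126. 221.] (np.int64(106), np.int64(143), np.int64(200), np.int64(239))
scene dish 0.63 [262. 316.] (np.int64(229), np.int64(273), np.int64(297), np.int64(350))
side lid_top 0.75 [203. 246.] (np.int64(192), np.int64(209), np.int64(232), np.int64(258))
side lid_top 0.29 [204. 246.] (np.int64(184), np.int64(225), np.int64(231), np.int64(272))
side canister 0.89 [207. 246.] (np.int64(186), np.int64(224), np.int64(231), np.int64(271))
side dish 0.62 [360. 342.] (np.int64(332), np.int64(393), np.int64(314), np.int64(370))
side dish 0.35 [170. 203.] (np.int64(149), np.int64(190), np.int64(193), np.int64(214))
wrist lid_top 0.62 [115. 372.] (np.int64(56), np.int64(171), np.int64(316), np.int64(429))
wrist canister 0.69 [114. 378.] (np.int64(40), np.int64(182), np.int64(306), np.int64(483))
[ 1.591 -0.3   -0.148] 19.225
```

View pics/j.png

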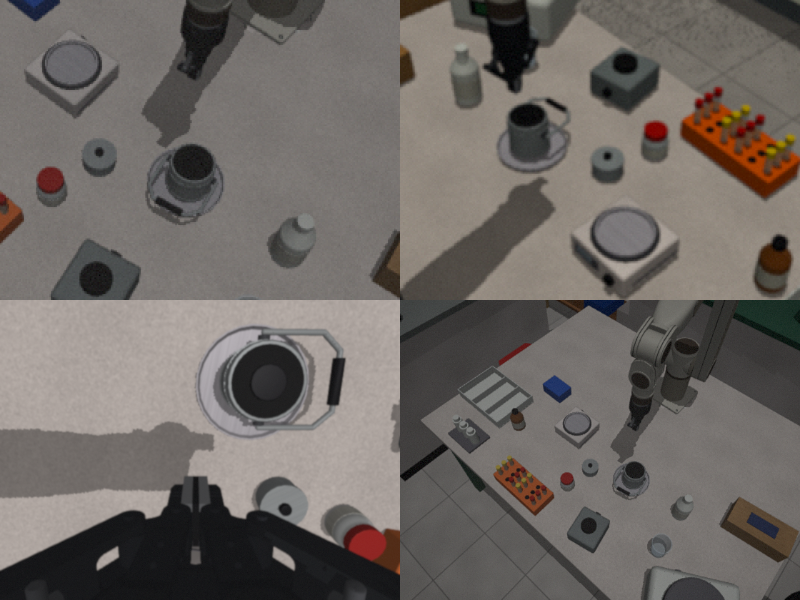

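The lid isn't lying anywhere on the bench or stuck to the gripper. The wrist view shows a steel rim, a black disc about 80 mm across and a concentric 40 mm boss near (374,113). That could be the black neck showing round a lid pressed home. I check the boss height by numbers rather than assume it.

```bash
python3 - <<'E'
from h import *
from scipy.optimize import least_squares
np.set_printoptions(precision=4,suppress=True)
m=bot.camera_model("wrist");g=cv2.cvtColor(cv2.imread("pics/wrist_end.png"),cv2.COLOR_BGR2GRAY);g=cv2.GaussianBlur(g,(3,3),0).astype(float)
cv2.imwrite("pics/k.png",cv2.resize(np.clip(cv2.imread("pics/wrist_end.png")[30:200,290:490].astype(float)*1.8,0,255).astype(np.uint8),(800,600),interpolation=cv2.INTER_CUBIC)[:600])
def edge(lo,hi,sgn,c=(113,374)):
    pts=[]
    for a in np.linspace(0,2*np.pi,72,endpoint=False):
        r=np.arange(lo,hi,.5);v=cv2.remap(g.astype(np.float32),(c[1]+r*np.cos(a)).astype(np.float32)[None],(c[0]+r*np.sin(a)).astype(np.float32)[None],1)[0]
        d=np.gradient(v)*sgn;i=d.argmax();pts.append((c[1]+r[i]*np.cos(a),c[0]+r[i]*np.sin(a)))
    return np.array(pts,np.float32)
t=np.linspace(0,2*np.pi,72,endpoint=False)
for nm,lo,hi,s,R in(("boss",16,36,-1,.020),("black",40,64,1,.040)):
    P=edge(lo,hi,s);print(nm,cv2.fitEllipse(P))
    def f(q):
        W=np.array([onz(m,(y,x),q[2]) for x,y in P]);return np.hypot(W[:,0]-q[0],W[:,1]-q[1])-R
    s_=least_squares(f,[.525,.156,.1],loss="soft_l1",f_scale=.001);print(s_.x,"rms mm",1e3*np.sqrt(np.mean(f(s_.x)**2)))
E
```

```text
boss ((375.8931579589844, 114.75463104248047), (46.86796188354492, 50.4986686706543), 36.47661590576172)
[0.5302 0.1576 0.0751] rms mm 0.3115867979091704
black ((374.2738342285156, 113.25994873046875), (98.44090270996094, 106.12230682373047), 36.04567337036133)
[0.5248 0.157  0.09  ] rms mm 0.19252406834102426
```

View pics/k.png

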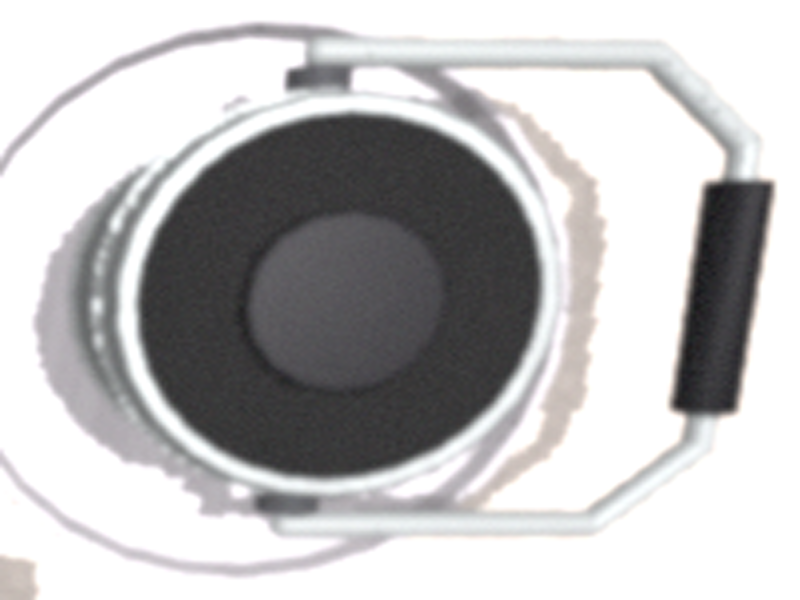

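The brightened crop shows the steel lid ring all round, the boss in the middle and the handle level to one side. The black disc fits at z≈0.090, above the body rim (0.078), and concentric with the canister at (0.525,0.157). The press stopped hard at TCP z=0.100, which is exactly the boss height with the lid home (4+96 mm). So the lid is home, and what hid it is the black neck level with its top face. The robot is clear, so I hand in.

```bash
python3 -c "
from workcell import bot
print(bot.get_obs()['ft_force']);print(bot.job_done())"
```

```text
[ 1.59101171 -0.30019276 -0.14775927]
the job is handed in; nothing more can be done
None
```

I handed the job in at about 19 s: the canister stands upright in the dish with its handle folded down and its lid pressed home, but `job_done()` returned no verdict. The lid is judged home from its hard stop at z = 0.100 m under 20 N, because the black neck hid it in the last pictures.

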